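# Clear the chopping board and lay out the next blank

## Robot

A 6-joint arm with a two-finger parallel gripper is mounted at the origin on the work surface. World frame = base frame: x ahead of the robot, y to its left, z up, the work surface at z = 0. Lengths are in mm, angles in rad, forces in N, time in s.
With the tool pointing down it reaches from about 400 to 925 mm from the base axis. Payload 12.5 kg.
Tool frame: the origin (TCP) lies midway between the tips of the shut fingers; the grasp point (between the pads) lies 19 mm behind it; z points along the fingers, y is the line along which they close (so a half turn about z gives the same grasp; the last joint's range is limited). The gripper opens to 95 mm and grips with 3 to 60 N. Pads are 20 mm wide; open, the fingers measure 119 mm over their backs; the gripper's body (75 mm by 180 mm) begins 59 mm behind the grasp point.
Start: joints at [1.018, 0.491, 1.559, -0, 1.092, -0.106], TCP at [270.038, 563.672, 214.661] pointing down, gripper open.
Joint ranges: [-3.1, 3.1], [-0.84, 2.19], [0.05, 2.79], [-1.13, 4.28], [0.06, 2.93], [-2.69, 2.69]. Speed limits (rad/s): [2.22, 2.22, 2.79, 3.14, 3.14, 3.14].

## Interface

Orientations are given as [roll, pitch, yaw] about the fixed x, y, z axes, in that order (R = Rz(yaw) Ry(pitch) Rx(roll)).
In Python, from cell import state, read_camera, camera_info, env gives the robot as it stands.
- The arm moves only by the tool move_arm, never from a script. Its argument "commands" is a list of rows, each a list of 3 entries, a list of its own where there are three numbers: the shift along the world's x, y, z in cm, then the turn, a rotation vector about the world's x, y, z in degrees, then the opening, from 0 (shut) to 1 (fully open). A call has 1 to 10 rows; each row shifts and turns the commanded pose from where the row before left it; what a row does not reach is not made up. A row lasts 1/10 s, in which the tool goes at most 50 mm and 8.59 degrees, less where a joint would pass 70% of its speed; a pose out of reach is approached as far as the arm can. A call with a gripper value outside its range is refused whole. The fingers move at their own pace and stop on an object; the grip force is fixed at half the most. Time passes only in rows, so rows that do not move let the fingers close. It gives the time, the measured TCP pose, the force, the opening and the grip force at its end, in the units of the state.
- state(): the state, without advancing time (a new reading comes with each control period).
- read_camera(name): name is "side" or "top"; returns the picture (420x560x3 uint8, blue, green, red); there is no depth.
- camera_info(name): a dict with "K" (3x3 intrinsics, pixels), "k1" (the pictures are not rectified: a ray, as slopes to the right and down, at radius r is drawn at 1 + k1 r^2 times it, then the intrinsics apply), "cam_to_world" (4x4, takes a point from camera to world coordinates). Camera axes: x right, y down, z forward; pixel columns grow to the right and rows downward; lengths in mm; the calibration is good to about 2 mm. A picture is of the moment at which its call begins. camera_info takes no time and is no camera call.
- env.job_done(): hands the job in; it is judged then, once.
The state is a dict: "t": time; "joints": joint angles; "qvel": joint speeds; "tau": joint torques, N m; "eef_pos": TCP position; "tcp_rot": TCP orientation; "ft_force": force on the tool from outside, world axes, zero at the start; "moment": the same for the moment, N m; "opening": opening from 0.0 (shut) to 1.0 (fully open); "grip_force": force on a finger pad.
Only numpy, scipy, OpenCV 4.12 (cv2) and the standard library are available. Lean on these libraries where they do the work, as an engineer would, in place of code of your own. Each camera call takes 0.05 s, during which the arm holds its last target. There are 200 camera calls.

## Task

Take the scraper block by its handle and use it to push all five wood chips off the chopping board into the catch tray along its far edge, without touching the chips with the gripper, then stand the scraper upright back on the bench where you found it. Once the board is clear, take the waisted handle blank out of the carton, leaving the plain sticks in there, and lay it flat in the middle of the board. Leave the mug, hammer and whetstone where they are.

Things in the scene. Friction and masses are not known exactly. Their poses are not given: they have to be found in the camera images.
- board: Fixed chopping board, a dark wooden slab 200 (own x) x 260 (own y) x 45 high on the bench. Origin: centre of its underside; z up; +x points to its far edge, where a sheet-metal catch tray adjoins: 110 (x) x 300 (y), floor 4 thick, no wall towards the board, 3 mm walls 36 high on the other three sides (9 lower than the board's top).
- board_top (a point): Middle of the board's top face, 45 above the bench; axes as the board's.
- tray (a point): Middle of the tray's floor (4 above the bench, 155 from the board's middle along +x); axes as the board's. The tray's inside reaches +-52 in x and +-147 in y.
- scraper: Wooden scraper block standing on the bench, about 250 g: a foot 150 long (own x) x 36 (own y) x 30 high with a metal shoe, and centred on it an upright rib handle 110 long (x) x 22 thick (y), from 30 to 95 above the underside. It scrapes with the foot's 150 mm long side. Origin: centre of the underside, z up.
- carton: Fixed low open cardboard carton, 210 (own x) x 214 (own y) outside, walls 5 thick and 50 high, floor 5 thick. It stands to the left or the right of the board, the scraper on the other side. Origin: centre of its underside.
- blank: The waisted handle blank in the carton, pale wood, about 100 g: 130 long (own x), 34 high; both ends are blocks 42 long and 36 wide (own y), the 46 long waist between them is 22 wide (own y). Origin: centre of its underside, below the waist; own z up. Plain sticks lie about 60 from its centre line.
- chip0: Loose pale wood chip on the board, 36 long (own x) x 22 wide x 12 thick, one end thinner. Origin: centre of its underside; may land in any attitude.
- chip1: Loose pale wood chip on the board, 36 long (own x) x 22 wide x 12 thick, one end thinner. Origin: centre of its underside; may land in any attitude.
- chip2: Loose pale wood chip on the board, 36 long (own x) x 22 wide x 12 thick, one end thinner. Origin: centre of its underside; may land in any attitude.
- chip3: Loose pale wood chip on the board, 36 long (own x) x 22 wide x 12 thick, one end thinner. Origin: centre of its underside; may land in any attitude.
- chip4: Loose pale wood chip on the board, 36 long (own x) x 22 wide x 12 thick, one end thinner. Origin: centre of its underside; may land in any attitude.
- stick0: Plain straight square stick in the carton, 120 long (own x) x 22 x 22, 45 g; not wanted. Origin: centre of its underside.
- stick1: Plain straight square stick in the carton, 120 long (own x) x 22 x 22, 45 g; not wanted. Origin: centre of its underside.
- stick2: Plain straight square stick in the carton, 120 long (own x) x 22 x 22, 45 g; not wanted. Origin: centre of its underside.
- mug: White plastic mug on the bench, 76 across, 85 high; a bystander. Origin: centre of its underside.
- hammer: Hammer lying on the bench beyond the work; a bystander. Origin: centre of its underside, below the middle of its length; lies along own x.
- whetstone: Grey whetstone lying on the bench, 150 (own x) x 50 x 25; a bystander. Origin: centre of its underside.

How it is judged:
By the outcome, as a careful person would: the job done as asked, in the order asked, and still so for the second after the job is handed in, with the robot touching nothing.
It also fails if it takes over 69 s, if anything falls off the work surface, if the arm or the gripper's body presses on something with over 40 N, if the wrist force passes 120 N, or if a joint passes its speed limit or range.

## Working session

There is one attempt and no reset: what is moved stays moved. The work goes in short steps, Python scripts to look and compute and a tool call to move; the robot and the scene stay as the last step left them, time stands still between calls to the robot, and variables do not carry over. Pictures are saved under pics/ and viewed, at most 11 in all, crops included, and the job is handed in when it is done.

Besides the shell and the picture viewer there is one more tool, called after "Call:" as name([rows], argument=value, ...), one row to a line, values as JSON. move_arm: Moves the arm, as the interface text tells. Its arguments: {"type":"object","properties":{"commands":{"type":"array"}},"required":["commands"]}

```bash
mkdir -p pics; ls
cat > h.py <<'E'
import numpy as np, cv2
from cell import state, read_camera, camera_info, env
def ray(name,u,v):
    c=camera_info(name);K=np.array(c["K"]);T=np.array(c["cam_to_world"]);k=c["k1"]
    d=np.array([(u-K[0,2])/K[0,0],(v-K[1,2])/K[1,1]]);s=d.copy()
    for _ in range(20): s=d/(1+k*(s@s))
    return T[:3,3],T[:3,:3]@np.array([s[0],s[1],1])
def pt(name,u,v,z):
    o,d=ray(name,u,v);return (o+d*(z-o[2])/d[2])[:2]
def proj(name,p):
    c=camera_info(name);K=np.array(c["K"]);T=np.array(c["cam_to_world"])
    q=T[:3,:3].T@(np.array(p,float)-T[:3,3]);s=q[:2]/q[2];s=s*(1+c["k1"]*(s@s))
    return K[0,0]*s[0]+K[0,2],K[1,1]*s[1]+K[1,2]
E
python3 - <<'E'
from h import *
for n in("side","top"):
    im=read_camera(n);cv2.imwrite(f"pics/{n}0.png",im);cv2.imwrite(f"pics/{n}0b.png",cv2.resize(im,(800,600)))
    c=camera_info(n);print(n,np.round(c["K"],1).tolist(),c["k1"],np.round(c["cam_to_world"],2).tolist())
print(state())
E
```

```text
pics
side [[401.0, 0.0, 277.1], [0.0, 401.0, 201.0], [0.0, 0.0, 1.0]] 0.004436065022519036 [[0.89, -0.32, 0.31, 125.14], [-0.45, -0.62, 0.65, -732.8], [-0.02, -0.72, -0.7, 866.18], [0.0, 0.0, 0.0, 1.0]]
top [[513.2, 0.0, 279.9], [0.0, 513.2, 215.0], [0.0, 0.0, 1.0]] -0.18288878258622468 [[0.02, -1.0, 0.06, 415.59], [-1.0, -0.02, -0.01, 16.5], [0.02, -0.06, -1.0, 1294.8], [0.0, 0.0, 0.0, 1.0]]
{'t': 0.1, 'joints': array([ 1.01840178e+00,  4.91504061e-01,  1.55940255e+00,  1.23315175e-05,
        1.09168353e+00, -1.05617176e-01]), 'qvel': array([-0.00010425, -0.00156497, -0.00039419, -0.00102726,  0.00044046,
       -0.00108745]), 'tau': array([ 1.51825985e-03, -6.13617682e+01, -2.58612227e+01,  6.93912129e-02,
        4.69415775e-02, -6.26137307e-05]), 'eef_pos': array([269.91044796, 563.47337358, 214.1123727 ]), 'tcp_rot': array([-3.14060187e+00, -1.16033312e-04,  2.69480953e+00]), 'ft_force': array([ 0.02908175, -0.18604322, -0.62092701]), 'moment': array([ 0.03564186, -0.00103058,  0.04372016]), 'grip_force': 0.0, 'opening': 1.0013056782958532}
```

View pics/top0b.png

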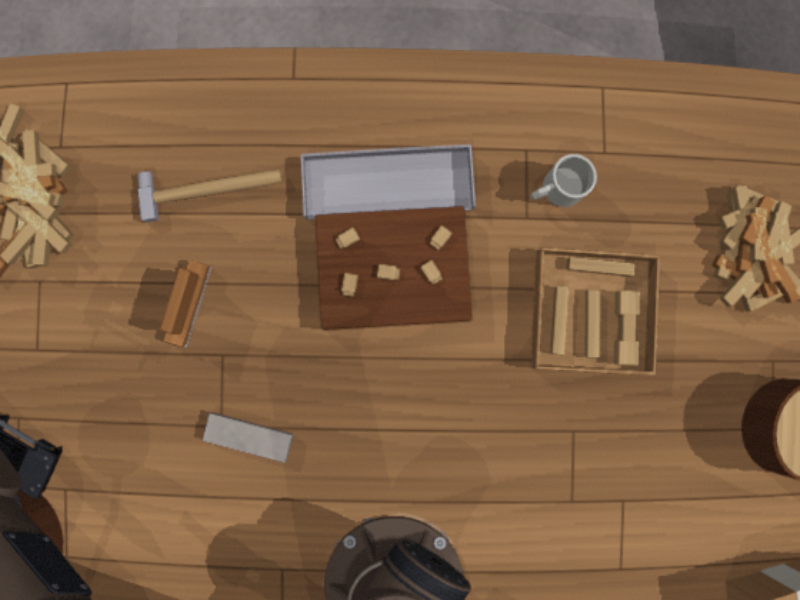

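View pics/side0b.png

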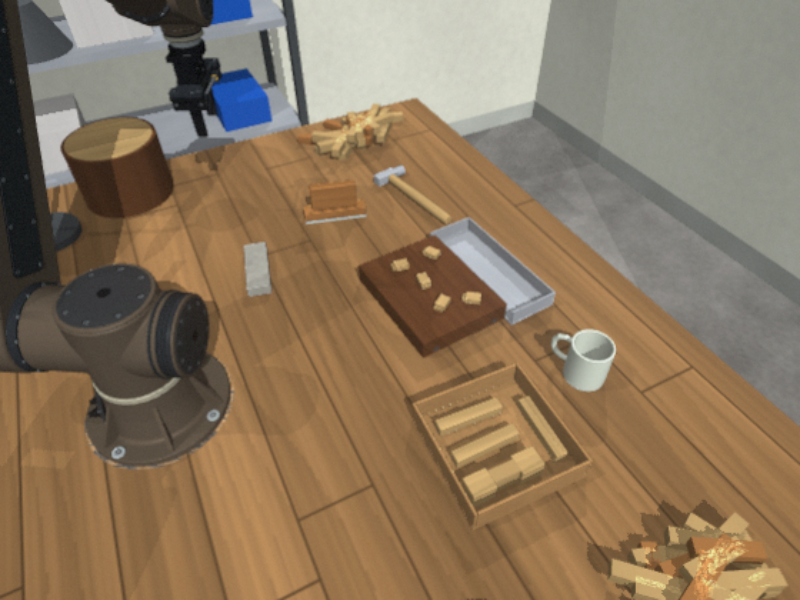

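The top view shows the board at about (393,267) of the 800-wide picture, the tray above it, the scraper at (185,303) on the left (+y) and the carton on the right with the blank at (628,328). The five chips lie at (347,238), (440,237), (388,271), (431,271) and (349,284).

```bash
cat > m.py <<'E'
from h import *
im=cv2.imread("pics/top0.png")
def box(mask,z,roi,minA=40):
    x0,y0,x1,y1=[int(a/1.4286) for a in roi]
    m=np.zeros_like(mask);m[y0:y1,x0:x1]=mask[y0:y1,x0:x1]
    out=[]
    for c in cv2.findContours(m,cv2.RETR_EXTERNAL,cv2.CHAIN_APPROX_NONE)[0]:
        if cv2.contourArea(c)<minA: continue
        w=np.array([pt("top",*p[0],z) for p in c],np.float32)
        r=cv2.minAreaRect(w);out.append((np.round(r[0],1),np.round(r[1],1),round(r[2],1)))
    return out
h=cv2.cvtColor(im,cv2.COLOR_BGR2HSV)
pale=((h[...,2]>150)&(h[...,1]<150)).astype(np.uint8)*255
dark=((h[...,2]<105)).astype(np.uint8)*255
print("board",box(cv2.morphologyEx(dark,cv2.MORPH_CLOSE,np.ones((15,15))),45,(300,195,490,345),2000))
print("board corners",[pt("top",u/1.4286,v/1.4286,45).round(1) for u,v in((315,212),(465,206),(471,320),(321,328))])
print("tray corners z36",[pt("top",u/1.4286,v/1.4286,36).round(1) for u,v in((302,155),(471,146),(475,207),(304,217))])
print("chips",box(pale,55,(320,215,468,322)))
print("blank",box(pale,39,(612,285,645,370)))
print("carton z50",[pt("top",u/1.4286,v/1.4286,50).round(1) for u,v in((539,250),(659,257),(656,375),(536,368))])
for p in ((196,300),): print("scr hsv",h[int(p[1]/1.4286),int(p[0]/1.4286)])
a=cv2.resize(im[175:250,105:155],(400,600),interpolation=cv2.INTER_CUBIC)
b=cv2.resize(im[190:265,415:465],(400,600),interpolation=cv2.INTER_CUBIC)
cv2.imwrite("pics/crop.png",np.hstack([a,b]))
E
python3 m.py
```

```text
board [(array([570.4,  11. ]), array([232.8, 326.9]), 1.0)]
board corners [array([653., 147.]), array([ 668.2, -112.4]), array([ 470.7, -124.3]), array([452.9, 131.8])]
tray corners z36 [array([756.5, 173.9]), array([ 778.3, -123.6]), array([ 668.6, -130.9]), array([645.7, 166.9])]
chips [(array([528.9,  84.8]), array([19.6, 34. ]), 81.7), (array([550.6,  20.5]), array([19.5, 34. ]), 1.0), (array([551.5, -54.9]), array([34.3, 21. ]), 32.7), (array([607.8,  90.3]), array([21.1, 34.2]), 31.0), (array([611.3, -69. ]), array([20.5, 35.1]), 54.2)]
blank [(array([ 463.3, -404.8]), array([ 34.1, 127.9]), 88.4)]
carton z50 [array([ 593.2, -241. ]), array([ 586.4, -457.4]), array([ 379.1, -450.9]), array([ 389.9, -236.6])]
scr hsv [ 13 149 130]
```

View pics/crop.png

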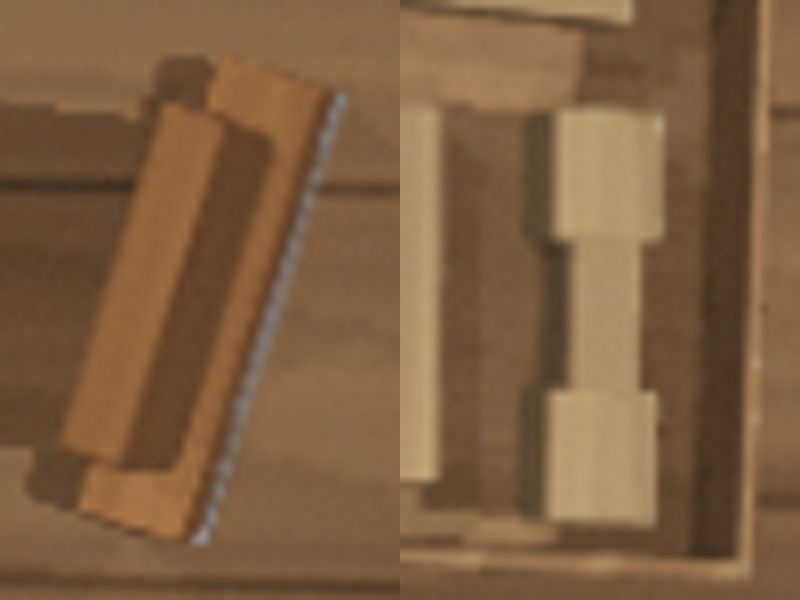

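The crop shows the rib's top face at crop corners (165,103), (228,120), (128,468), (60,450), and the blank lying along world x with its waist at (605,315).

Run:
```python
from h import *
c=[pt("top",105+u/8-.5+.06,175+v/8-.5+.06,95) for u,v in((165,103),(228,120),(128,468),(60,450))]
print(np.round(c,1)); print("mean",np.mean(c,0))
d=(c[0]+c[1]-c[2]-c[3])/2;print(np.linalg.norm(d),np.degrees(np.arctan2(d[1],d[0])))
f=[pt("top",105+u/8-.5,175+v/8-.5,30) for u,v in((215,55),(335,92),(185,540),(80,508))]
print("foot",np.round(f,1),np.mean(f,0))
b=[pt("top",415+(u-400)/8-.5,190+v/8-.5,39) for u,v in((554,108),(664,115),(655,525),(547,518))]
print("blank",np.round(b,1),np.mean(b,0))
# side check: reproject onto side view
im=cv2.imread("pics/side0.png")
m=np.mean(c,0);u=d/np.linalg.norm(d);n=np.array([-u[1],u[0]])
for a,e in((55,11),(55,-11),(-55,-11),(-55,11)): cv2.circle(im,tuple(int(round(t)) for t in proj("side",[*(m+a*u+e*n),95])),1,(255,0,0),-1)
bc=np.array([561.2,10.5]);bx=np.array([np.cos(.065),np.sin(.065)]);by=np.array([-bx[1],bx[0]])
for a,e in((100,130),(100,-130),(-100,130),(-100,-130)): cv2.circle(im,tuple(int(round(t)) for t in proj("side",[*(bc+a*bx+e*by),45])),1,(0,255,0),-1)
mb=np.mean(b,0)
for a,e in((65,18),(65,-18),(-65,18),(-65,-18)): cv2.circle(im,tuple(int(round(t)) for t in proj("side",[mb[0]+a,mb[1]+e-a*.03,39])),1,(0,0,255),-1)
cv2.imwrite("pics/s1.png",cv2.resize(im[110:370,200:450],(577,600),interpolation=cv2.INTER_NEAREST))
```

```text
[[547.5 368. ]
 [542.6 348.5]
 [438.7 375.5]
 [443.6 396.5]]
mean [493.11773402 372.11757403]
107.5277149911709 -14.99000836684275
foot [[570.1 371.6]
 [558.9 332.6]
 [418.1 376.1]
 [427.3 410.3]] [493.58005327 372.65567752]
blank [[ 527.5 -388. ]
 [ 526.  -424.1]
 [ 397.1 -421.1]
 [ 399.1 -385.8]] [ 462.43878837 -404.74724742]
```

View pics/s1.png

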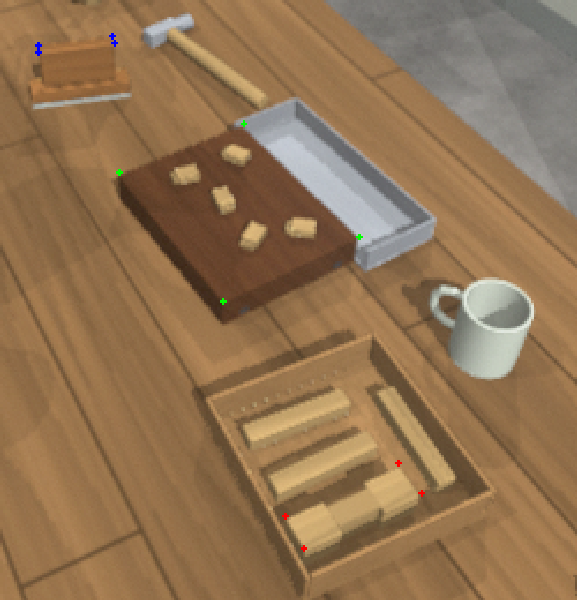

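The blue, green and red marks fall on the rib's top, the board's corners and the blank within a pixel or so, so the positions hold.

Call:
move_arm([
  [[3.7,-3.2,-1],[0,0,2],1],
  [[3.7,-3.2,-1],[0,0,2],1],
  [[3.7,-3.2,-1],[0,0,2],1],
  [[3.7,-3.2,-1],[0,0,2],1],
  [[3.7,-3.2,-1],[0,0,2],1],
  [[3.7,-3.2,-1],[0,0,0.6],1],
  [[0,0,0],[0,0,0],1],
  [[0,0,0],[0,0,0],1],
])

```text
t: 0.9
eef_pos: [492.5, 370.8, 154.0]
tcp_rot: [-3.141, -0.001, 2.877]
ft_force: [-0.5, 0.8, 0.1]
opening: 0.999
grip_force: 0.0
```

Run:
```python
from h import *
s=state();print(s["eef_pos"],s["tcp_rot"],s["ft_force"])
cv2.imwrite("pics/s2.png",cv2.resize(read_camera("side")[60:240,140:380],(800,600)))
```

```text
[492.46180361 370.81075314 154.04805193] [-3.14091387e+00 -9.38176408e-04  2.87742595e+00] [-0.5331229   0.77104803  0.11625471]
```

View pics/s2.png

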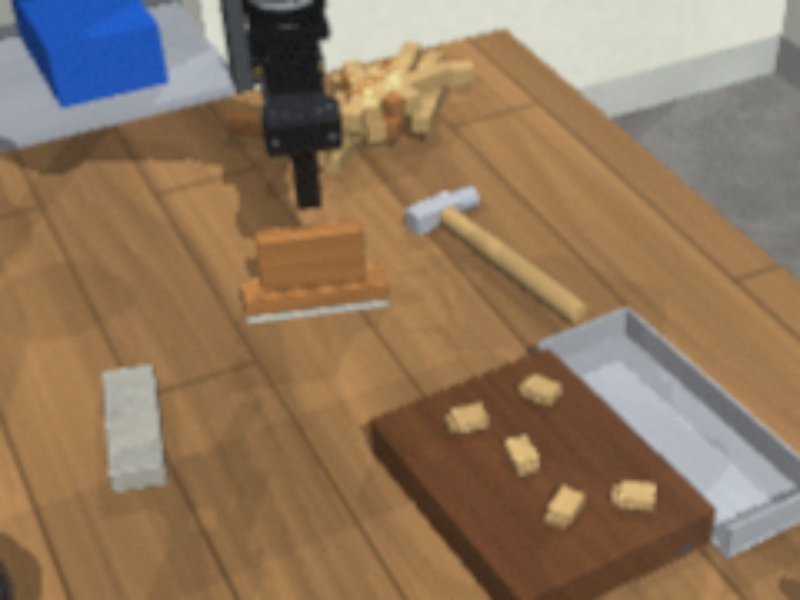

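The finger is centred over the rib at (308,230), so I go down and grip.

Call:
move_arm([
  [[0,0.1,-3],[0,0,0],1],
  [[0,0,-3],[0,0,0],1],
  [[0,0,-3],[0,0,0],1],
  [[0,0,-1.8],[0,0,0],1],
  [[0,0,0],[0,0,0],1],
  [[0,0,0],[0,0,0],1],
  [[0,0,0],[0,0,0],0],
  [[0,0,0],[0,0,0],0],
  [[0,0,0],[0,0,0],0],
  [[0,0,0],[0,0,0],0],
])

```text
t: 1.95
eef_pos: [492.2, 372.7, 47.2]
tcp_rot: [3.141, 0.001, 2.88]
ft_force: [-0.5, -0.0, 0.2]
opening: 0.719
grip_force: 0.0
```

Call:
move_arm([
  [[0,0,0],[0,0,0],0],
  [[0,0,0],[0,0,0],0],
  [[0,0,0],[0,0,0],0],
  [[0,0,0],[0,0,0],0],
  [[0,0,0],[0,0,0],0],
])

```text
t: 2.45
eef_pos: [492.0, 372.7, 46.6]
tcp_rot: [3.142, -0.0, 2.88]
ft_force: [-0.8, 0.1, -0.3]
opening: 0.303
grip_force: 0.0
```

Call:
move_arm([
  [[0,0,0],[0,0,0],0],
  [[0,0,0],[0,0,0],0],
  [[0,0,0],[0,0,0],0],
  [[0,0,0],[0,0,0],0],
])

```text
t: 2.85
eef_pos: [492.0, 372.7, 46.5]
tcp_rot: [-3.142, -0.0, 2.88]
ft_force: [1.0, -0.1, -2.1]
opening: 0.23
grip_force: 30.0
```

Call:
move_arm([
  [[0,0,3],[0,0,0],0],
  [[0,0,3],[0,0,0],0],
  [[-0.2,-3.5,0.5],[0,0,-8],0],
  [[-0.2,-3.5,0.5],[0,0,-8],0],
  [[-0.2,-3.5,0.5],[0,0,-8],0],
  [[-0.2,-3.5,0.5],[0,0,-8],0],
  [[-0.2,-3.5,0.5],[0,0,-8],0],
  [[-0.2,-3.5,0.5],[0,0,-8],0],
  [[-0.2,-3.5,0.5],[0,0,-8],0],
  [[-0.2,-3.5,0.5],[0,0,-8],0],
])

```text
t: 3.85
eef_pos: [475.6, 91.3, 146.8]
tcp_rot: [-3.141, -0.0, 1.757]
ft_force: [0.3, -0.8, -3.2]
opening: 0.228
grip_force: 30.0
```

Call:
move_arm([
  [[0.2,-3.75,0],[0,0,-7.3],0],
  [[0,0,0],[0,0,0],0],
  [[0,0,0],[0,0,0],0],
  [[0,0,0],[0,0,0],0],
])

```text
t: 4.25
eef_pos: [477.9, 55.8, 146.5]
tcp_rot: [-3.141, -0.0, 1.637]
ft_force: [0.6, 1.2, -3.5]
opening: 0.229
grip_force: 30.0
```

Run:
```python
from h import *
s=state();print(s["eef_pos"],s["tcp_rot"],s["ft_force"],s["moment"])
a=read_camera("side")[90:270,200:440];b=read_camera("top")[110:260,200:360]
cv2.imwrite("pics/s3.png",np.hstack([cv2.resize(a,(400,300)),cv2.resize(b,(320,300))]))
```

```text
[477.87321861  55.76919939 146.52521949] [-3.14126915e+00 -1.48442112e-04  1.63693144e+00] [ 0.6404237   1.16737933 -3.50821629] [-0.06247058  0.06047721  0.00307212]
```

View pics/s3.png

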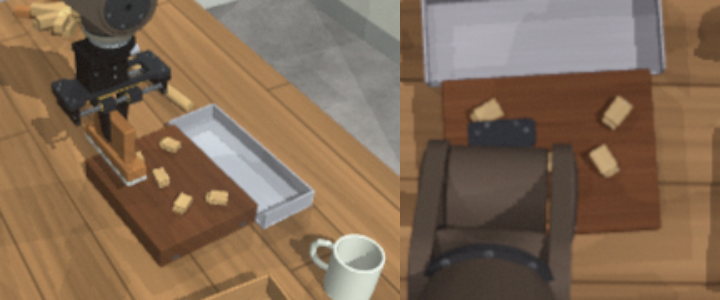

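The scraper hangs aligned over the near part of the board, left half, with the chips ahead of it. Lowering onto the board.

Call:
move_arm([
  [[0,0,-2.5],[0,0,0],0],
  [[0,0,-2.3],[0,0,0],0],
  [[0,0,0],[0,0,0],0],
  [[0,0,-0.2],[0,0,0],0],
  [[0,0,-0.2],[0,0,0],0],
  [[0,0,-0.1],[0,0,0],0],
  [[0,0,-0.1],[0,0,0],0],
  [[0,0,0],[0,0,0],0],
])

```text
t: 5.15
eef_pos: [478.1, 55.2, 92.9]
tcp_rot: [3.141, 0.0, 1.635]
ft_force: [0.8, -0.2, -1.5]
opening: 0.229
grip_force: 30.0
```

Call:
move_arm([
  [[0,0,-0.1],[0,0,0],0],
  [[0,0,0],[0,0,0],0],
  [[0,0,0],[0,0,0],0],
])

```text
t: 5.45
eef_pos: [478.1, 55.1, 91.7]
tcp_rot: [3.141, 0.0, 1.635]
ft_force: [1.7, 0.1, -2.6]
opening: 0.229
grip_force: 30.0
```

Call:
move_arm([
  [[0,0,-0.05],[0,0,0],0],
  [[0.6,0.04,0],[0,0,0],0],
  [[1.2,0.08,0],[0,0,0],0],
  [[1.2,0.08,0],[0,0,0],0],
  [[1.2,0.08,0],[0,0,0],0],
  [[1.2,0.08,0],[0,0,0],0],
  [[1.2,0.08,0],[0,0,0],0],
  [[1.2,0.08,0],[0,0,0],0],
  [[1.2,0.08,0],[0,0,0],0],
  [[1.2,0.08,0],[0,0,0],0],
])

```text
t: 6.45
eef_pos: [580.1, 62.0, 91.5]
tcp_rot: [-3.14, 0.0, 1.635]
ft_force: [-7.6, -0.4, 9.1]
opening: 0.226
grip_force: 30.0
```

Run:
```python
from h import *
a=read_camera("side")[90:270,200:440];b=read_camera("top")[110:260,200:360]
cv2.imwrite("pics/s4.png",np.hstack([cv2.resize(a,(400,300)),cv2.resize(b,(320,300))]))
```

```text
(no output)
```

View pics/s4.png

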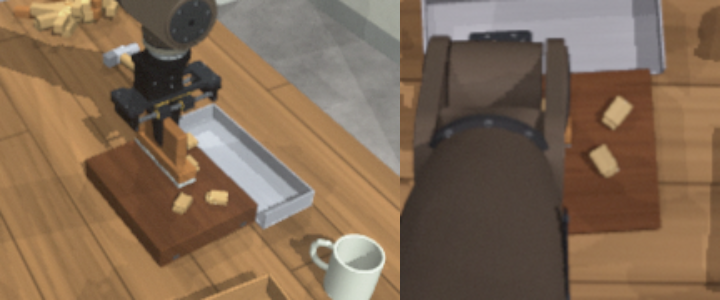

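Left-half chips go ahead of the scraper; the two right ones lie clear. Finishing the first pass, then lifting.

Call:
move_arm([
  [[1.2,0.08,0.02],[0,0,0],0],
  [[1.2,0.08,0],[0,0,0],0],
  [[1.2,0.08,0],[0,0,0],0],
  [[1.2,0.08,0],[0,0,0],0],
  [[1.2,0.08,0],[0,0,0],0],
  [[1.2,0.08,0],[0,0,0],0],
  [[1.2,0.08,0],[0,0,0],0],
  [[0,0,0],[0,0,0],0],
  [[0,0,0],[0,0,0],0],
])

```text
t: 7.45
eef_pos: [664.9, 67.6, 91.5]
tcp_rot: [3.139, 0.0, 1.636]
ft_force: [3.5, 0.6, 1.0]
opening: 0.231
grip_force: 30.0
```

Call:
move_arm([
  [[-0.8,0,2],[0,0,0],0],
  [[-2,0,4],[0,0,0],0],
  [[-3,-2,0],[0,0,0],0],
  [[-3,-2,0],[0,0,0],0],
  [[-3,-2,0],[0,0,0],0],
  [[-3,-2,0],[0,0,0],0],
  [[-3,-2,0],[0,0,0],0],
  [[0,-1,0],[0,0,0],0],
  [[0,0,0],[0,0,0],0],
])

```text
t: 8.35
eef_pos: [485.8, -43.4, 151.5]
tcp_rot: [3.141, 0.0, 1.634]
ft_force: [-0.0, 0.1, -3.0]
opening: 0.231
grip_force: 30.0
```

Run:
```python
from h import *
s=state();print(s["eef_pos"],s["tcp_rot"],s["ft_force"],s["moment"])
a=read_camera("side")[90:270,200:440];b=read_camera("top")[90:260,200:360]
cv2.imwrite("pics/s5.png",np.hstack([cv2.resize(a,(480,360)),cv2.resize(b,(320,360))]))
```

```text
[485.84218773 -43.36870715 151.48133302] [3.14103793e+00 1.78919543e-04 1.63360556e+00] [-2.59487817e-03  1.05737189e-01 -3.03024583e+00] [-0.0939547   0.00986457 -0.00676087]
```

View pics/s5.png

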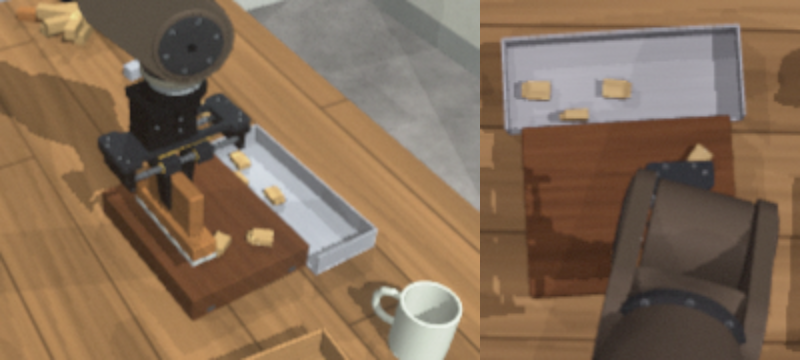

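All three left chips lie in the tray at (537,90), (615,90), (575,115). Second pass.

Call:
move_arm([
  [[-0.1,-0.6,-2.7],[0,0,0],0],
  [[0,0,-2.5],[0,0,0],0],
  [[0,0,-0.5],[0,0,0],0],
  [[0,0,-0.2],[0,0,0],0],
  [[0,0,-0.1],[0,0,0],0],
  [[0,0,0],[0,0,0],0],
  [[0,0,0],[0,0,0],0],
])

```text
t: 9.15
eef_pos: [485.4, -48.4, 92.1]
tcp_rot: [3.14, 0.0, 1.636]
ft_force: [0.7, 0.3, -1.8]
opening: 0.23
grip_force: 30.0
```

Call:
move_arm([
  [[0.6,0.04,0],[0,0,0],0],
  [[1.2,0.08,0],[0,0,0],0],
  [[1.2,0.08,0],[0,0,0],0],
  [[1.2,0.08,0],[0,0,0],0],
  [[1.2,0.08,0],[0,0,0],0],
  [[1.2,0.08,0],[0,0,0],0],
  [[1.2,0.08,0],[0,0,0],0],
  [[1.2,0.08,0],[0,0,0],0],
  [[1.2,0.08,0],[0,0,0],0],
  [[1.2,0.08,0],[0,0,0],0],
])

```text
t: 10.15
eef_pos: [599.8, -40.7, 91.5]
tcp_rot: [-3.141, -0.0, 1.635]
ft_force: [-3.8, -1.5, 1.7]
opening: 0.228
grip_force: 30.0
```

Call:
move_arm([
  [[1.2,0.08,0],[0,0,0],0],
  [[1.2,0.08,0],[0,0,0],0],
  [[1.2,0.08,0],[0,0,0],0],
  [[1.2,0.08,0],[0,0,0],0],
  [[1.2,0.08,0],[0,0,0],0],
  [[1.0,0.07,0],[0,0,0],0],
  [[0,0,0],[0,0,0],0],
  [[0,0,0],[0,0,0],0],
  [[-0.8,0,2],[0,0,0],0],
  [[-2,0,4],[0,0,0],0],
])

```text
t: 11.15
eef_pos: [639.9, -35.9, 148.5]
tcp_rot: [-3.136, -0.001, 1.635]
ft_force: [-0.6, -0.5, -1.7]
opening: 0.23
grip_force: 30.0
```

Call:
move_arm([
  [[-3.2,3.5,0],[0,0,0],0],
  [[-3.2,3.5,0],[0,0,0],0],
  [[-3.2,3.5,0],[0,0,0],0],
  [[-3.2,3.5,0],[0,0,0],0],
  [[0,3.5,0],[0,0,0],0],
  [[0,0,0],[0,0,0],0],
])

```text
t: 11.75
eef_pos: [512.0, 141.9, 151.4]
tcp_rot: [3.141, -0.001, 1.638]
ft_force: [0.5, -0.2, -1.9]
opening: 0.229
grip_force: 30.0
```

Run:
```python
from h import *
s=state();print(s["eef_pos"],s["tcp_rot"],s["ft_force"],s["moment"])
a=read_camera("side")[90:270,200:440];b=read_camera("top")[90:260,200:360]
cv2.imwrite("pics/s6.png",np.hstack([cv2.resize(a,(480,360)),cv2.resize(b,(320,360))]))
```

```text
[512.04659512 141.92594912 151.44634956] [ 3.14108712e+00 -6.40770955e-04  1.63841618e+00] [ 0.45328739 -0.157384   -1.86047905] [-0.13416875  0.02196047 -0.02657866]
```

View pics/s6.png

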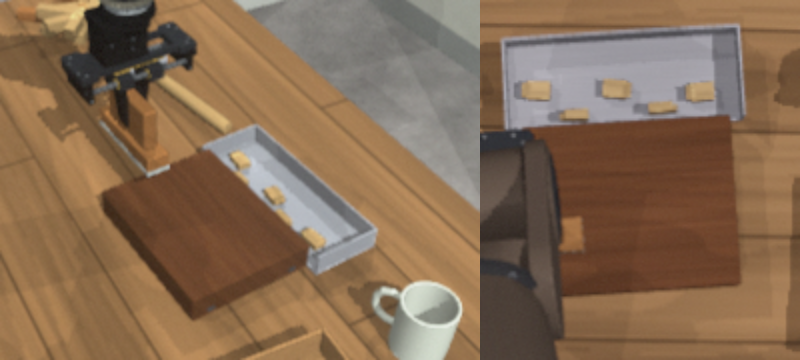

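All five chips are in the tray and the board is bare (the patch at (572,233) is the lifted scraper's foot). Returning the scraper.

Call:
move_arm([
  [[-0.2,2.6,0],[0,0,7.9],0],
  [[-0.2,2.6,0],[0,0,7.9],0],
  [[-0.2,2.6,0],[0,0,7.9],0],
  [[-0.2,2.6,0],[0,0,7.9],0],
  [[-0.2,2.6,0],[0,0,7.9],0],
  [[-0.2,2.6,0],[0,0,7.9],0],
  [[-0.2,2.6,0],[0,0,7.9],0],
  [[-0.2,2.6,0],[0,0,7.9],0],
  [[-0.4,2.3,0],[0,0,7.9],0],
  [[0,0,-2.5],[0,0,0],0],
])

```text
t: 12.85
eef_pos: [494.6, 371.8, 128.1]
tcp_rot: [3.137, 0.004, 2.882]
ft_force: [-0.8, 0.2, -2.6]
opening: 0.228
grip_force: 30.0
```

Call:
move_arm([
  [[0,0,-3],[0,0,0],0],
  [[0,0,-2.5],[0,0,0],0],
  [[0,0,-1.5],[0,0,0],0],
  [[0,0,-0.5],[0,0,0],0],
  [[0,0,0],[0,0,0],0],
  [[0,0,0],[0,0,0],0],
])

```text
t: 13.45
eef_pos: [493.7, 369.9, 52.3]
tcp_rot: [3.14, 0.001, 2.876]
ft_force: [0.1, 0.2, -2.9]
opening: 0.226
grip_force: 30.0
```

Call:
move_arm([
  [[-0.1,0.2,-0.3],[0,0,0],0],
  [[0,0,0],[0,0,0],0],
  [[0,0,-0.15],[0,0,0],0],
  [[0,0,-0.1],[0,0,0],0],
  [[0,0,0],[0,0,0],0],
])

```text
t: 13.95
eef_pos: [492.1, 372.0, 46.5]
tcp_rot: [3.141, 0.0, 2.876]
ft_force: [-2.2, 0.2, 3.6]
opening: 0.231
grip_force: 30.0
```

On the bench; releasing, then up.

Call:
move_arm([
  [[0,0,0],[0,0,0],0.8],
  [[0,0,0],[0,0,0],0.8],
  [[0,0,0],[0,0,0],0.8],
  [[0,0,0],[0,0,0],0.8],
  [[0,0,0],[0,0,0],0.8],
  [[0,0,0],[0,0,0],0.8],
  [[0,0,2],[0,0,0],0.8],
  [[0,0,4],[0,0,0],0.8],
  [[0,0,4],[0,0,0],0.8],
  [[0,0,4],[0,0,0],0.5],
])

```text
t: 14.95
eef_pos: [491.8, 371.8, 187.3]
tcp_rot: [-3.141, -0.0, 2.876]
ft_force: [0.6, 0.8, -0.2]
opening: 0.76
grip_force: 0.0
```

Call:
move_arm([
  [[-0.2,-4.3,0],[0,0,0.8],0.5],
  [[-0.2,-4.3,0],[0,0,0.8],0.5],
  [[-0.2,-4.3,0],[0,0,0.8],0.5],
  [[-0.2,-4.3,0],[0,0,0.8],0.5],
  [[-0.2,-4.3,0],[0,0,0.8],0.5],
  [[-0.2,-4.3,0],[0,0,0.8],0.5],
  [[-0.2,-4.3,0],[0,0,0.8],0.5],
  [[-0.2,-4.3,0],[0,0,0.8],0.5],
  [[-0.2,-4.3,0],[0,0,0.8],0.5],
  [[-0.2,-4.3,0],[0,0,0.8],0.5],
])

```text
t: 15.95
eef_pos: [471.7, -59.8, 186.0]
tcp_rot: [3.142, 0.0, 3.017]
ft_force: [1.0, 1.1, -0.4]
opening: 0.5
grip_force: 0.0
```

Call:
move_arm([
  [[-0.1,-4.3,0],[0,0,0.8],0.5],
  [[-0.1,-4.3,0],[0,0,0.8],0.5],
  [[-0.1,-4.3,0],[0,0,0.8],0.5],
  [[-0.1,-4.3,0],[0,0,0.8],0.5],
  [[-0.1,-4.3,0],[0,0,0.8],0.5],
  [[-0.1,-4.3,0],[0,0,0.8],0.5],
  [[-0.1,-4.3,0],[0,0,0.8],0.5],
  [[-0.2,-4.3,0],[0,0,0.2],0.5],
  [[0,-0.3,-3],[0,0,0],0.5],
  [[0,0,-3],[0,0,0],0.5],
])

```text
t: 16.95
eef_pos: [462.7, -406.8, 125.3]
tcp_rot: [-3.14, 0.001, 3.115]
ft_force: [0.5, 0.2, 0.2]
opening: 0.502
grip_force: 0.0
```

Call:
move_arm([
  [[0,0,-2],[0,0,0],0.5],
  [[0,0,0],[0,0,0],0.5],
  [[0,0,0],[0,0,0],0.5],
])

```text
t: 17.25
eef_pos: [463.2, -405.3, 106.3]
tcp_rot: [3.142, 0.0, 3.117]
ft_force: [-0.4, 0.5, 0.9]
opening: 0.5
grip_force: 0.0
```

Run:
```python
from h import *
s=state();print(s["eef_pos"],s["tcp_rot"],s["joints"])
b=read_camera("top");a=read_camera("side")
cv2.imwrite("pics/t7.png",b);cv2.imwrite("pics/a7.png",a)
cv2.imwrite("pics/s7.png",np.hstack([cv2.resize(a[220:400,260:440],(500,500)),cv2.resize(b[160:290,90:170],(300,500))]))
```

```text
[ 463.20567648 -405.26463613  106.30801151] [3.14153005e+00 1.59266194e-05 3.11720864e+00] [-8.26084034e-01  5.99296670e-01  1.69027411e+00  7.30553188e-05
  8.52055783e-01 -2.37254445e+00]
```

View pics/s7.png

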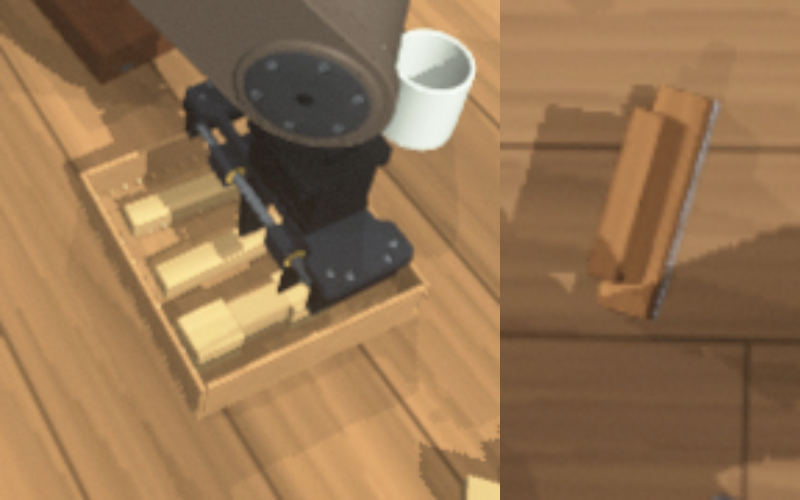

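The scraper stands upright at its place. The fingers sit astride the blank's waist, within its line; descending with half-open fingers.

Call:
move_arm([
  [[0,0,-2.5],[0,0,0],0.5],
  [[0,0,-2.5],[0,0,0],0.5],
  [[0,0,-1.5],[0,0,0],0.5],
  [[0,0,-1],[0,0,0],0.5],
  [[0,0,-1],[0,0,0],0.5],
  [[0,0,-0.7],[0,0,0],0.5],
  [[0,0,-0.4],[0,0,0],0.5],
  [[0,0,0],[0,0,0],0.5],
])

```text
t: 18.15
eef_pos: [463.0, -405.1, 9.7]
tcp_rot: [3.141, -0.0, 3.117]
ft_force: [1.2, 0.6, 0.2]
opening: 0.498
grip_force: 0.0
```

Call:
move_arm([
  [[0,0,0],[0,0,0],0],
  [[0,0,0],[0,0,0],0],
  [[0,0,0],[0,0,0],0],
  [[0,0,0],[0,0,0],0],
  [[0,0,0],[0,0,0],0],
  [[0,0,0],[0,0,0],0],
])

```text
t: 18.75
eef_pos: [463.1, -405.2, 10.1]
tcp_rot: [-3.141, 0.0, 3.117]
ft_force: [-0.8, -0.3, 3.8]
opening: 0.234
grip_force: 30.0
```

Waist gripped (22 mm). Lift and carry.

Call:
move_arm([
  [[0,0,2],[0,0,0],0],
  [[0,0,4],[0,0,0],0],
  [[0,0,4],[0,0,0],0],
  [[0,0,3],[0,0,0],0],
  [[1,4.1,0],[0,0,0.5],0],
  [[1,4.1,0],[0,0,0.5],0],
  [[1,4.1,0],[0,0,0.5],0],
  [[1,4.1,0],[0,0,0.5],0],
  [[1,4.1,0],[0,0,0.5],0],
  [[1,4.1,0],[0,0,0.5],0],
])

```text
t: 19.75
eef_pos: [523.0, -157.4, 139.8]
tcp_rot: [3.141, -0.0, -3.113]
ft_force: [1.2, 0.9, -0.7]
opening: 0.228
grip_force: 30.0
```

Call:
move_arm([
  [[1,4.1,0],[0,0,0.5],0],
  [[1,4.1,0],[0,0,0.5],0],
  [[1,4.1,0],[0,0,0.5],0],
  [[0.8,4.1,0],[0,0,0.6],0],
  [[0,0.5,0],[0,0,0],0],
  [[0,0,-3],[0,0,0],0],
  [[0,0,-2.5],[0,0,0],0],
  [[0,0,-1.6],[0,0,0],0],
  [[0,0,-0.8],[0,0,0],0],
  [[0,0,0],[0,0,0],0],
])

```text
t: 20.75
eef_pos: [560.6, 9.5, 60.0]
tcp_rot: [3.141, -0.002, -3.077]
ft_force: [-0.2, -0.2, -1.6]
opening: 0.227
grip_force: 30.0
```

Call:
move_arm([
  [[0.1,0.1,-0.5],[0,0,0],0],
  [[0,0,-0.2],[0,0,0],0],
  [[0,0,-0.1],[0,0,0],0],
  [[0,0,-0.1],[0,0,0],0],
  [[0,0,-0.05],[0,0,0],0],
  [[0,0,0],[0,0,0],0],
])

```text
t: 21.35
eef_pos: [562.1, 10.9, 51.5]
tcp_rot: [3.142, 0.0, -3.077]
ft_force: [0.1, -0.4, -0.7]
opening: 0.229
grip_force: 30.0
```

Call:
move_arm([
  [[0,0,-0.1],[0,0,0],0],
  [[0,0,0],[0,0,0],0],
  [[0,0,-0.05],[0,0,0],0],
  [[0,0,0],[0,0,0],0],
])

```text
t: 21.75
eef_pos: [562.0, 10.9, 50.1]
tcp_rot: [3.142, 0.0, -3.077]
ft_force: [-1.0, 0.7, 2.7]
opening: 0.228
grip_force: 30.0
```

Contact with the board; release, rise and withdraw to the side.

Call:
move_arm([
  [[0,0,0],[0,0,0],0.6],
  [[0,0,0],[0,0,0],0.6],
  [[0,0,0],[0,0,0],0.6],
  [[0,0,0],[0,0,0],0.6],
  [[0,0,0],[0,0,0],0.6],
  [[0,0,2],[0,0,0],0.6],
  [[0,0,4],[0,0,0],0.6],
  [[0,0,4],[0,0,0],0.6],
  [[0,0,4],[0,0,0],0.6],
  [[-2,4,0],[0,0,0],0.6],
])

```text
t: 22.75
eef_pos: [545.5, 48.7, 194.6]
tcp_rot: [-3.14, 0.009, -3.081]
ft_force: [0.7, 0.5, -0.2]
opening: 0.6
grip_force: 0.0
```

Call:
move_arm([
  [[-2,4,0],[0,0,0],0.6],
  [[-2,4,0],[0,0,0],0.6],
  [[-1,4,0],[0,0,0],0.6],
  [[-1,4,0],[0,0,0],0.6],
  [[0,4,0],[0,0,0],0.6],
  [[0,0,0],[0,0,0],0.6],
  [[0,0,0],[0,0,0],0.6],
  [[0,0,0],[0,0,0],0.6],
])

```text
t: 23.55
eef_pos: [482.0, 250.1, 189.7]
tcp_rot: [-3.141, -0.0, -3.077]
ft_force: [-0.5, 0.5, -1.0]
opening: 0.602
grip_force: 0.0
```

Run:
```python
from h import *
b=read_camera("top");a=read_camera("side")
cv2.imwrite("pics/t8.png",b)
cv2.imwrite("pics/s8.png",np.hstack([cv2.resize(a[80:400,150:450],(400,427)),cv2.resize(b[90:275,200:373],(400,427))]))
```

```text
(no output)
```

View pics/s8.png

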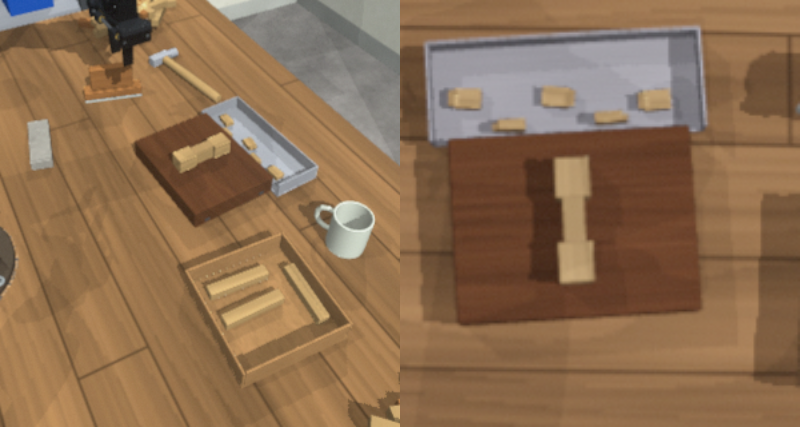

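The blank lies flat mid-board at (574,220), the five chips are in the tray, the three sticks remain in the carton, and the scraper stands in place.

```bash
python3 -c "
from cell import env
print(env.job_done())"
```

```text
the job is handed in; nothing more can be done
None
```

Job done and handed in at about 24 s: all five chips are in the tray, the scraper stands upright back in its place, the waisted blank lies flat in the middle of the board, and the mug, hammer, whetstone and plain sticks were left alone.

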